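# Swing the hardware sorter's chute to the bolt dish

### The job

The small hardware sorter drops parts into whichever dish its chute points at, and each of its four dishes is labelled by the sample part lying in it. With the fingertips push the upright tab on the chute's tail, without gripping it, until the chute's spout points at the middle of the dish that holds the hex-head bolt, and leave it there. Push only the tab, not the chute or the hopper, and leave the samples and the things lying around the sorter where they are.

Things in the scene. Friction and masses are not known exactly. Their poses are not given: they have to be found in the camera images.
- sorter_base: fixed plywood disc 336 mm across, 12 mm thick, carrying four identical white dishes (68 mm over the rim, 16 mm tall) and the chute's bearing; origin on the bearing's upright axis at worktop level, 37 mm from the disc's centre, which lies on its +x; z up. Dish centres: 135 mm from the origin, at 76, 36, -36, -76 degrees from its x axis, anticlockwise from above. Which sample is in which dish varies
- rotor (a joint): turn of tail, tab, hopper and chute about the bearing's axis, rad: at 0 the spout points along sorter_base's +x, the tail along -x; grows anticlockwise from above; range -1.6 to 1.6. No spring or detents: friction (0.09 N m, some 1.2 N at the tab) keeps it where it is left. At the start the spout points into the gap between the two middle dishes
- spout_mark (a point): point 135 mm from the bearing's axis straight ahead of the spout, 45 mm above the worktop, where parts land; it turns with the chute and passes over each dish centre. The spout's lip itself ends 113 mm from the axis, about 47 mm above the worktop
- tab_mid (a point): middle of the upright tab on the tail, opposite the spout, 78 mm from the axis, 62 mm above the worktop; x axis points to the bearing's axis, z up. Tab: aluminium block 24 mm along the tail, 16 mm thick across it, 46 mm tall (39 to 85 mm above the worktop), on a bar 12 mm wide with its top 40 mm above the worktop. Pushing it one way swings the spout the other way
- tab_left: the half of the tab (8 mm thick) on the rotor's +y side, which is pushed to turn the chute anticlockwise seen from above (joint grows); origin on the bearing's axis at the worktop, as for the rotor, x along the spout
- tab_right: the half of the tab (8 mm thick) on the rotor's -y side, which is pushed to turn the chute clockwise (joint falls); origin as for tab_left
- chute: aluminium chute and hopper, not to be pushed: hopper a cone 68 mm across at its rim, 90 mm above the worktop, on the axis; sloping channel 36 mm wide to the lip 113 mm from the axis; origin on the bearing's axis at the worktop, x along the spout
- bolt: loose M10 hex-head bolt, 17x19 mm over the head and 37 mm tall, standing on its head in the middle of its dish; origin at the centre of its underside (16 mm above the worktop). Its dish is the one to point at
- nut: loose M12 hex nut, 19x22x9 mm, lying in its dish; origin at the centre of its underside
- washer: loose flat steel washer, 32 mm across 4 mm thick, its hole 17 mm, lying in its dish; origin at the centre of its underside
- plug: loose round wooden plug, 26 mm across and 16 mm tall, standing in its dish; origin at the centre of its underside
- screwdriver: loose screwdriver, 30x214x33 mm, lying to the left of the sorter; bystander; origin at the centre of its underside, y along it
- cutters: loose pair of cutting pliers, 52x169x14 mm, lying to the right of the sorter; bystander; origin at the centre of its underside, y along it
- pencil: loose flat carpenter's pencil, 11x168x7 mm, lying to the right of the pliers; bystander; origin at the centre of its underside, y along it

How it is judged:
By the outcome, as a careful person would: the job done as asked, in the order asked, and still so for the second after the job is handed in, with the robot touching nothing.
It also fails if it takes over 38 s, if anything falls off the work surface, if the arm or the gripper's body presses on something with over 40 N, if the wrist force passes 120 N, or if a joint passes its speed limit or range.

### The arm

A 6-joint arm with a two-finger parallel gripper is mounted at the origin on a cart in front of the work surface, level with it; the furniture and walls round the work are solid. World frame = base frame: x ahead of the robot, y to its left, z up, the work surface at z = 0. Lengths are in m, angles in rad, forces in N, time in s.
With the tool pointing down it reaches from about 0.35 to 0.925 m from the base axis. Payload 6.4 kg.
Tool frame: the origin (TCP) lies on the front face of the gripper's body, between the roots of the fingers; the fingertips stand 97 mm ahead of it and the grasp point (between the pads) lies 78 mm ahead of it; z points along the fingers, y is the direction in which the jaws open and shut (so a half turn about z gives the same grasp; the last joint's range is limited). The gripper opens to 94 mm and grips with 3 to 60 N. Pads are 16 mm wide; open, the fingers measure 119 mm over their backs; the gripper's body (75 mm by 177 mm) begins 78 mm behind the grasp point.
Start: joints at [1.12, 0.245, 1.558, -0, 1.339, -0.174], TCP at [0.178, 0.625, 0.303] pointing down, gripper open.
Joint ranges: [-3.13, 3.13], [-1.02, 2.26], [0.13, 2.54], [-0.95, 4.09], [0.21, 2.88], [-2.74, 2.74]. Speed limits (rad/s): [2.57, 2.57, 3.14, 3.14, 3.14, 3.14].

### API

Orientations are given as [roll, pitch, yaw] about the fixed x, y, z axes, in that order (R = Rz(yaw) Ry(pitch) Rx(roll)).
In Python, from workcell import sense, camera, job_done gives the robot as it stands.
- The arm moves only by the shell command python3 -m crank 'ROWS' [FORCE]. ROWS is text: rows parted by semicolons, each of 5 numbers parted by spaces: the opening, from -1 (shut) to 1 (fully open), so that 0 is half open, then the shift along the tool's x, y, z in mm, then the turn about the tool's z in degrees. A call has 1 to 12 rows; each row shifts and turns the commanded pose from where the row before left it, along the tool's axes as they then stand; what a row does not reach is not made up. A row lasts 1/12 s, in which the tool goes at most 41.7 mm and 7.16 degrees, less where a joint would pass 70% of its speed; a pose out of reach is approached as far as the arm can. A call with a gripper value outside its range is refused whole. The fingers move at their own pace and stop on an object; FORCE is the grip in N (left out, the last holds). Time passes only in rows, so rows that do not move let the fingers close. It gives the time, the measured TCP pose, the force and the opening at its end, in the units of the state.
- sense(): the state, without advancing time (a new reading comes with each control period).
- camera(name): name is "scene" or "side" or "wrist"; returns a dict with "frame" (420x560x3 uint8, red, green, blue), "range_z" (420x560 float32, m along the optical axis (not along the pixel's ray), 0 where there is no reading), "fx", "fy", "cx", "cy" (pixels), "distortion" ([k1, k2, p1, p2, k3] as OpenCV has them; the pictures are not rectified), "xyz" and "attitude" of the camera in the world; the wrist camera has in their place "mount" (4x4, takes a point from camera to tool coordinates, whose origin is the TCP and whose axes are the flange's). Camera axes: x right, y up, looking along -z (the intrinsics and any distortion apply to the point x, -y, -z); pixel columns grow to the right and rows downward; lengths in m; the calibration is good to about 2 mm. A picture is of the moment at which its call begins: read the wrist's pose just before it.
- job_done(): hands the job in, once; it reports no verdict.
The state is a dict: "clock": time; "joint_pos": joint angles; "qvel": joint speeds; "joint_efforts": joint torques, N m; "tool_pos": TCP position; "tool_rot": TCP orientation; "contact_force": force on the tool from outside, world axes, zero at the start; "wrist_torque": the same for the moment, N m; "opening": opening from 0.0 (shut) to 1.0 (fully open).
Only numpy, scipy, OpenCV 4.12 (cv2) and the standard library are available. Lean on these libraries where they do the work, as an engineer would, in place of code of your own. Each camera call takes 0.05 s, during which the arm holds its last target.

## Working session

There is one attempt and no reset: what is moved stays moved. The work goes in short steps, Python scripts to look and compute and a shell command to move; the robot and the scene stay as the last step left them, time stands still between calls to the robot, and variables do not carry over. Pictures are saved under pics/ and viewed, and the job is handed in when it is done.

```bash
mkdir -p pics
python3 - <<'E'
from workcell import sense,camera
import cv2,numpy as np
s=sense(); print({k:np.round(v,3) for k,v in s.items()})
for n in ("scene","side"):
    c=camera(n); cv2.imwrite(f"pics/{n}0.png",c["frame"][:,:,::-1])
    print(n,{k:np.round(c[k],4).tolist() for k in c if k not in("frame","range_z")})
    np.savez(f"{n}0.npz",**c)
E
```

```text
{'clock': np.float64(0.0), 'joint_pos': array([ 1.12 ,  0.246,  1.559, -0.   ,  1.339, -0.174]), 'qvel': array([-0.   , -0.002, -0.003,  0.   , -0.002,  0.001]), 'joint_efforts': array([-2.0000e-03, -4.1582e+01, -3.1461e+01,  6.8000e-02,  3.3000e-02,
       -0.0000e+00]), 'tool_pos': array([0.177, 0.625, 0.302]), 'tool_rot': array([-3.14 , -0.   ,  2.865]), 'contact_force': array([-0.78 ,  0.364,  0.089]), 'wrist_torque': array([-0.005, -0.021, -0.003]), 'opening': np.float64(1.0)}
scene {'fx': 400.828, 'fy': 400.828, 'cx': 275.1895, 'cy': 204.2215, 'distortion': [0.039, 0.0, 0.0, 0.0, 0.0], 'xyz': [0.0708, -0.9093, 0.8554], 'attitude': [0.8998, -0.0016, -0.5184]}
side {'fx': 408.4378, 'fy': 408.4378, 'cx': 284.66, 'cy': 207.249, 'distortion': [-0.1095, 0.0, 0.0, 0.0, 0.0], 'xyz': [0.49, 0.9982, 0.8815], 'attitude': [0.9158, -0.0029, -3.0667]}
```

View pics/scene0.png

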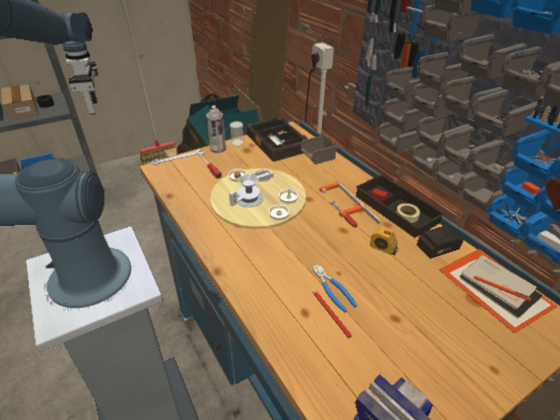

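View pics/side0.png

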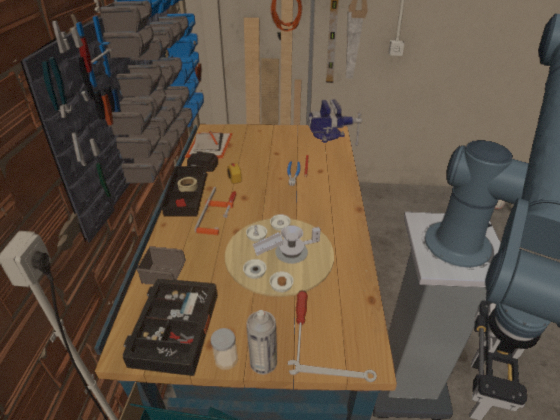

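```bash
cat > h.py <<'E'
import numpy as np,cv2
from scipy.spatial.transform import Rotation as R
def K(c): return np.array([[c["fx"],0,c["cx"]],[0,c["fy"],c["cy"]],[0,0,1.]])
def pose(c,s=None):
    if "xyz" in c: return R.from_euler("xyz",c["attitude"]).as_matrix(),np.array(c["xyz"])
    Rt=R.from_euler("xyz",s["tool_rot"]).as_matrix(); M=np.array(c["mount"])
    return Rt@M[:3,:3], Rt@M[:3,3]+s["tool_pos"]
def rays(c,uv,s=None):
    Rc,t=pose(c,s)
    p=cv2.undistortPoints(np.array(uv,float).reshape(-1,1,2),K(c),np.array(c["distortion"],float)).reshape(-1,2)
    d=np.c_[p[:,0],-p[:,1],-np.ones(len(p))]
    return t,d@Rc.T
def onz(c,uv,z,s=None):
    t,d=rays(c,uv,s); return t+d*((z-t[2])/d[:,2])[:,None]
def cloud(c,s=None):
    h,w=c["range_z"].shape; u,v=np.meshgrid(np.arange(w),np.arange(h))
    t,d=rays(c,np.c_[u.ravel(),v.ravel()],s)
    return (t+d*c["range_z"].reshape(-1,1)).reshape(h,w,3)
def proj(c,P,s=None):
    Rc,t=pose(c,s); q=(np.array(P,float).reshape(-1,3)-t)@Rc; q=q*[1,-1,-1]
    return cv2.projectPoints(q,np.zeros(3),np.zeros(3),K(c),np.array(c["distortion"],float))[0].reshape(-1,2)
E
python3 - <<'E'
from h import *
a=dict(np.load("scene0.npz")); b=dict(np.load("side0.npz"))
cv2.imwrite("pics/z_scene.png",cv2.resize(a["frame"][150:240,195:320,::-1],None,fx=6,fy=6,interpolation=2))
cv2.imwrite("pics/z_side.png",cv2.resize(b["frame"][205:300,215:345,::-1],None,fx=6,fy=6,interpolation=2))
for c,n in((a,"scene"),(b,"side")):
    P=cloud(c); rgb=c["frame"].astype(int); hsv=cv2.cvtColor(c["frame"],cv2.COLOR_RGB2HSV)
    m=(abs(P[...,2]-.012)<.004)&(P[...,0]>.2)&(P[...,0]<.9)&(P[...,1]>-.1)&(P[...,1]<.6)
    Q=P[m]; print(n,len(Q),Q.min(0),Q.max(0),np.median(Q,0))
E
```

```text
scene 3465 [ 0.34016053 -0.09897563  0.00800612] [0.89945984 0.59891464 0.01599066] [0.56652875 0.0631759  0.01170214]
side 5683 [ 0.31315421 -0.09855398  0.00800531] [0.89999355 0.59902564 0.01599887] [0.60491724 0.1544381  0.01176096]
```

View pics/z_scene.png

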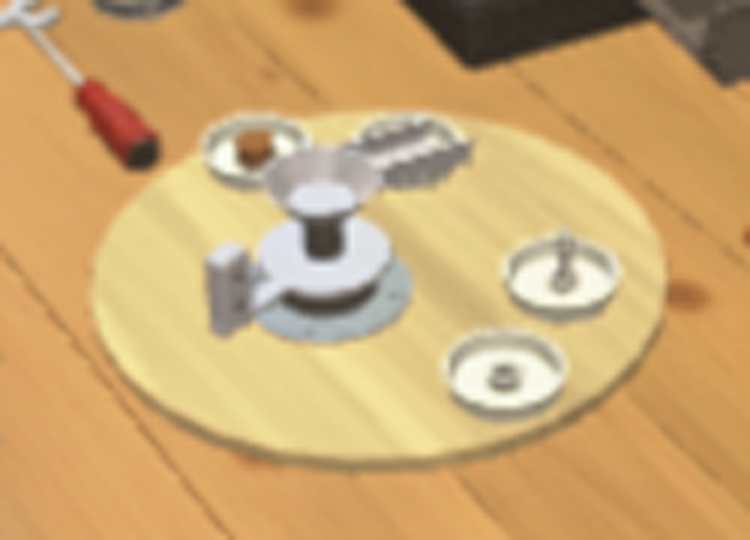

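View pics/z_side.png

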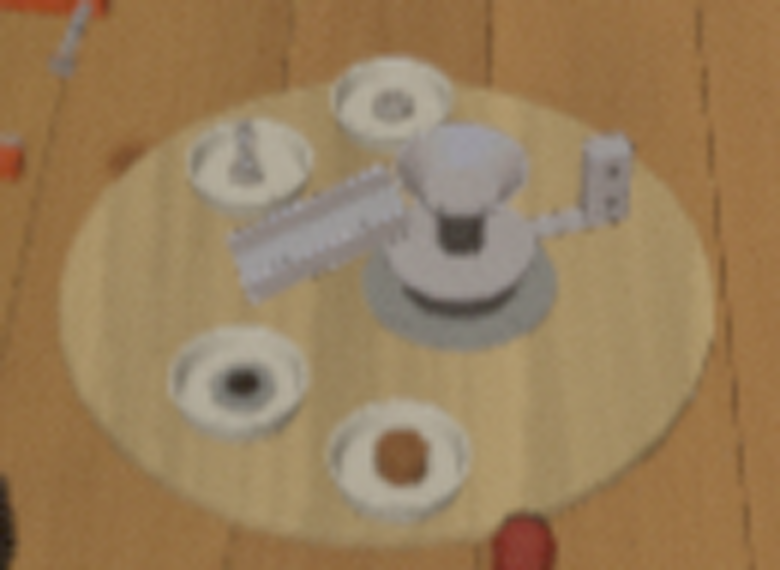

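Run:
```python
from h import *
from scipy.optimize import least_squares
a=dict(np.load("scene0.npz")); b=dict(np.load("side0.npz"))
f=lambda L,o:(np.array(L,float)+.5)/6-.5+np.array(o)
# rim ellipse centres order 76,36,-36,-76
side=f([(399,456),(238,378),(250,162),(392,100)],(215,205))
sc=f([(256,148),(410,146),(561,272),(506,368)],(195,150))
for z in (.022,.028):
  for n,c,uv in(("scene",a,sc),("side",b,side)):
    p=onz(c,uv,z)[:,:2]
    an=np.radians([76,36,-36,-76]); M=.135*np.c_[np.cos(an),np.sin(an)]
    def res(q):
        cc,ss=np.cos(q[2]),np.sin(q[2]); return (M@np.array([[cc,ss],[-ss,cc]])+q[:2]-p).ravel()
    r=least_squares(res,[.55,.2,0]); print(z,n,r.x,np.round(r.fun*1000,1))
```

```text
0.022 scene [0.53988119 0.09204282 0.09912354] [ 0.9  0.2 -1.2  1.1  0.2 -0.9  0.1 -0.3]
0.022 side [0.53627198 0.08641302 0.09478738] [ 0.4 -0.2 -0.3 -0.2 -0.   0.6 -0.1 -0.2]
0.028 scene [0.53599598 0.08478328 0.09912343] [ 0.5  1.1 -1.   1.7  0.5 -1.4 -0.1 -1.3]
0.028 side [0.53545629 0.09273113 0.09478741] [ 0.   0.7 -0.1  0.4  0.3  0.1 -0.2 -1.1]
```

Run:
```python
from h import *
a=dict(np.load("scene0.npz")); b=dict(np.load("side0.npz"))
f=lambda L,o:(np.array(L,float)+.5)/6-.5+np.array(o)
o=np.array([.5362,.089])
for n,c,uv in(("scene",a,f([(229,253)],(195,150))),("side",b,f([(607,142)],(215,205)))):
    p=onz(c,uv,.085)[0,:2]; d=o-p; print(n,"tabtop",p,np.hypot(*d),"heading",np.arctan2(d[1],d[0]))
p=onz(b,f([(245,265)],(215,205)),.05)[0,:2]; d=p-o; print("lip",p,np.hypot(*d),np.arctan2(d[1],d[0]))
# cloud of tall points
for n,c in(("scene",a),("side",b)):
    P=cloud(c); m=(P[...,2]>.05)&(P[...,2]<.095)&(np.hypot(P[...,0]-o[0],P[...,1]-o[1])>.058)&(np.hypot(P[...,0]-o[0],P[...,1]-o[1])<.1)
    m&=(P[...,0]<o[0]); Q=P[m];print(n,len(Q),Q.mean(0) if len(Q) else 0, Q.min(0),Q.max(0))
```

```text
scene tabtop [0.46599696 0.05642895] 0.0773908273742651 heading 0.4343981385982586
side tabtop [0.46447531 0.0599578 ] 0.077381393397201 heading 0.38473377650790747
lip [0.63971993 0.12613515] 0.10997906646692705 0.3444260453994437
scene 81 [0.46277251 0.05162124 0.0712837 ] [0.45125394 0.04475123 0.05073631] [0.47584428 0.06670132 0.08787279]
side 89 [0.46432862 0.06555896 0.0711892 ] [0.45297872 0.04818761 0.05028969] [0.47562385 0.07378383 0.08708292]
```

```bash
python3 -m crank '-1 -26 -28 2 0;-1 -26 -28 2 0;-1 -26 -28 2 0;-1 -26 -28 2 0;-1 -26 -28 2 0;-1 -26 -28 2 0;-1 -26 -28 2 0;-1 -26 -28 2 0;-1 -26 -28 2 0;-1 -26 -28 2 0;-1 -26 -28 2 0;-1 -26 -28 2 0' 20
cat > rel.py <<'E'
import sys
from h import *
from workcell import sense
s=sense(); Rt=R.from_euler("xyz",s["tool_rot"]).as_matrix()
t=np.array([float(v) for v in sys.argv[1:4]])
print("t",s["clock"],"pos",np.round(s["tool_pos"],4),"rot",np.round(s["tool_rot"],3),"F",np.round(s["contact_force"],2),"open",s["opening"],"j",np.round(s["joint_pos"],2))
print("tool-axes mm to goal",np.round(1000*Rt.T@(t-s["tool_pos"]),1),"ydir",np.arctan2(Rt[1,1],Rt[0,1]))
E
python3 rel.py .477 .027 .25
```

```text
clock: 1.1
tool_pos: [0.3861, 0.215, 0.2784]
tool_rot: [3.142, 0.0, 2.865]
contact_force: [0.6, -0.0, -0.6]
opening: 0.183
t 1.1 pos [0.3861 0.215  0.2784] rot [3.142 0.    2.865] F [ 0.63 -0.04 -0.58] open 0.18263627407316846 j [ 0.25 -0.24  2.09  0.    1.29 -1.04]
tool-axes mm to goal [-138.8 -156.1   28.4] ydir 1.2941760910505737
```

```bash
python3 -m crank '-1 -27 -31 4 0;-1 -27 -31 4 0;-1 -27 -31 4 0;-1 -27 -31 4 0;-1 -27 -31 4 0;-1 0 0 0 -6.4;-1 0 0 0 -6.4;-1 0 0 0 -6.4;-1 0 0 0 -6.4;-1 0 0 0 -6.4;-1 0 0 0 -6.4;-1 0 0 0 0'
python3 rel.py .477 .027 .25
python3 - <<'E'
from workcell import *
from h import *
s=sense(); c=camera("wrist"); cv2.imwrite("pics/w1.png",c["frame"][:,:,::-1]); np.savez("w1.npz",**c,tool_pos=s["tool_pos"],tool_rot=s["tool_rot"])
o=np.array([.5362,.089]);
for nm,P in dict(tabtop=[.464,.0593,.085],bolt=[o[0]+.135*np.cos(-.531),o[1]+.135*np.sin(-.531),.053],axis=[*o,.09]).items(): print(nm,proj(c,P,s))
E
```

```text
clock: 2.1
tool_pos: [0.4732, 0.0308, 0.2583]
tool_rot: [3.141, -0.001, -2.747]
contact_force: [-0.4, 0.9, -0.3]
opening: 0.004
t 2.1 pos [0.4732 0.0308 0.2583] rot [ 3.141e+00 -1.000e-03 -2.747e+00] F [-0.45  0.88 -0.35] open 0.0044556749446192576 j [-0.17 -0.13  2.04 -0.    1.24 -2.14]
tool-axes mm to goal [-2.1 -5.   8.3] ydir 1.965866562007511
tabtop [[314.96689501 224.4128498 ]]
bolt [[204.66393144 360.4640093 ]]
axis [[312.64479545 312.05977679]]
```

View pics/w1.png

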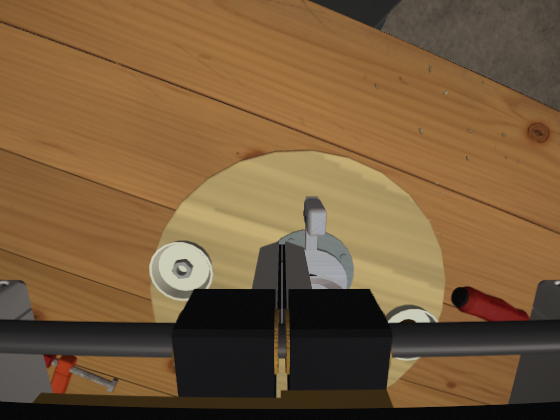

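The wrist view shows the tab top at about (316,222), within 2 px of my prediction (315,224). The fingers are shut, clear on the tab's right-hand side. The nut dish is at (181,268), with the bolt dish hidden behind the gripper. I'll descend beside the tab.

```bash
python3 -m crank '-1 -2 -5 25 0;-1 0 0 28 0;-1 0 0 28 0;-1 0 0 20 0;-1 0 0 10 0;-1 0 0 0 0;-1 0 0 0 0'
python3 rel.py .477 .027 .147
python3 - <<'E'
from workcell import *
from h import *
c=camera("side"); cv2.imwrite("pics/s2.png",cv2.resize(c["frame"][150:300,215:395,::-1],None,fx=4,fy=4,interpolation=2))
E
```

```text
clock: 2.73
tool_pos: [0.4774, 0.0269, 0.1479]
tool_rot: [3.142, -0.0, -2.749]
contact_force: [0.1, -0.7, -0.3]
opening: 0.006
t 2.7333 pos [0.4774 0.0269 0.1479] rot [ 3.142 -0.    -2.749] F [ 0.15 -0.71 -0.3 ] open 0.0056147208057831174 j [-0.18  0.05  2.09  0.    1.   -2.14]
tool-axes mm to goal [0.3 0.2 0.9] ydir 1.9630680718636269
```

View pics/s2.png

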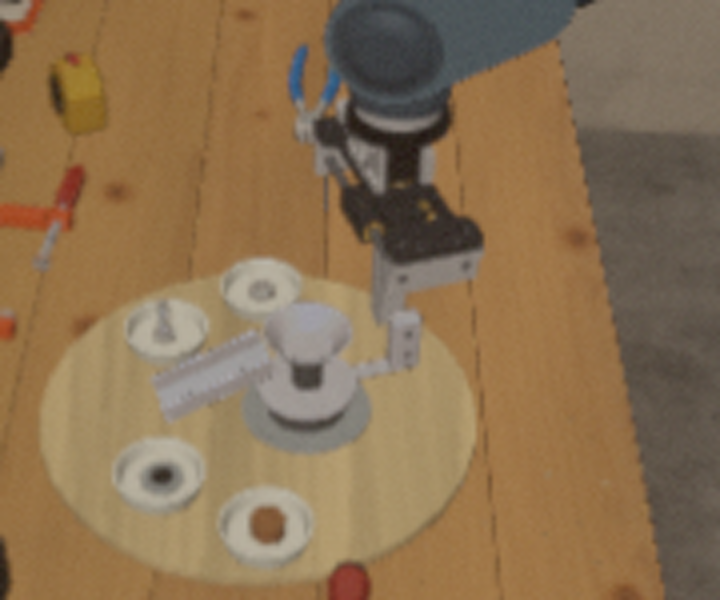

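```bash
python3 -m crank '-1 0 6 1 0;-1 0 5 0 0;-1 0 4 0 0;-1 1 4.1 0 3;-1 1 4.1 0 3;-1 1 4.1 0 3;-1 1 4.1 0 3;-1 1 4.1 0 3;-1 1 4.1 0 3;-1 1 4.1 0 3;-1 1 4.1 0 3'
cat > look.py <<'E'
import sys
from workcell import *
from h import *
n=sys.argv[1]; s=sense()
for k,(v0,v1,u0,u1) in dict(side=(150,300,215,395),scene=(130,250,190,340)).items():
    c=camera(k); np.savez(f"{k}{n}.npz",**c); cv2.imwrite(f"pics/{k}{n}.png",cv2.resize(c["frame"][v0:v1,u0:u1,::-1],None,fx=4,fy=4,interpolation=2))
E
python3 rel.py .477 .027 .147; python3 look.py 3
```

```text
clock: 3.7
tool_pos: [0.4573, 0.0713, 0.1475]
tool_rot: [-3.141, 0.002, 3.114]
contact_force: [1.5, -1.1, -0.8]
opening: 0.001
t 3.7 pos [0.4573 0.0713 0.1475] rot [-3.141e+00  2.000e-03  3.114e+00] F [ 1.53 -1.11 -0.77] open 0.0009068855200623836 j [-0.09  0.01  2.13 -0.    1.   -1.63]
tool-axes mm to goal [-20.9 -43.8   0.6] ydir 1.5429750937816127
```

View pics/side3.png

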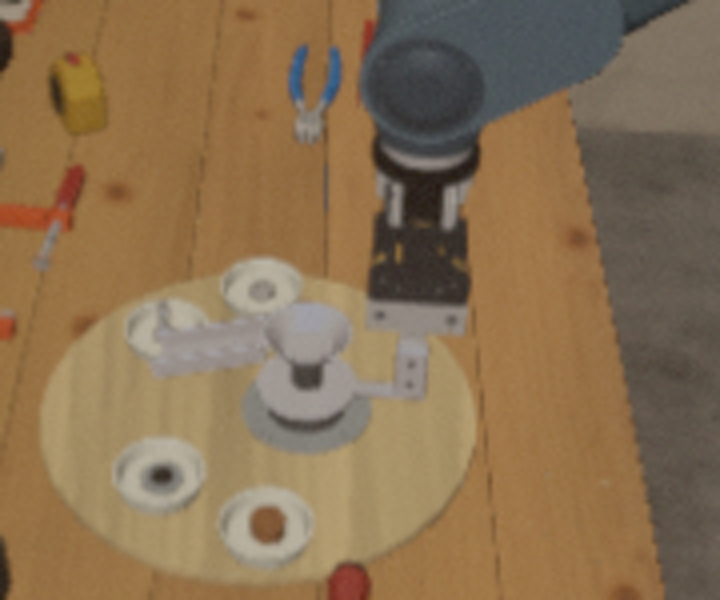

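View pics/scene3.png

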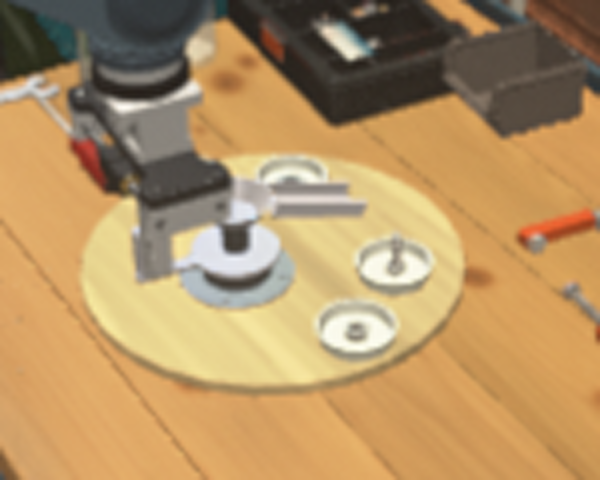

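```bash
python3 -m crank '-1 1 4.1 0 3;-1 1 4.1 0 3;-1 1 4.1 0 3;-1 1 4.1 0 3;-1 1 4.1 0 3;-1 1 4.1 0 3;-1 1 4.1 0 3;-1 1 4.1 0 3;-1 0.5 2 0 1.5;-1 0 0 0 0'
python3 rel.py .477 .027 .147; python3 look.py 4
```

```text
clock: 4.63
tool_pos: [0.4564, 0.1068, 0.147]
tool_rot: [3.141, 0.0, 2.672]
contact_force: [0.1, 0.7, -0.4]
opening: 0.006
t 4.6333 pos [0.4564 0.1068 0.147 ] rot [3.141 0.    2.672] F [ 0.1   0.72 -0.44] open 0.006253526233520381 j [-0.01  0.03  2.11 -0.    1.   -1.11]
tool-axes mm to goal [-54.5 -61.9   0. ] ydir 1.1016761751044326
```

View pics/side4.png

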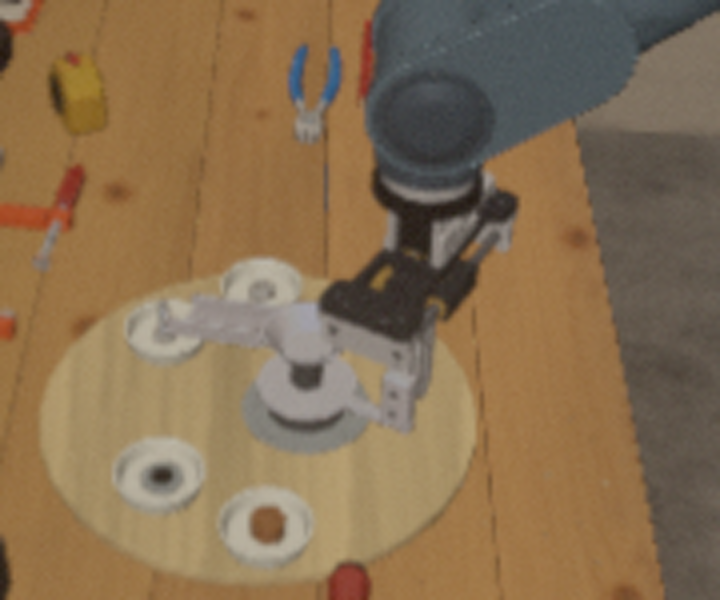

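View pics/scene4.png

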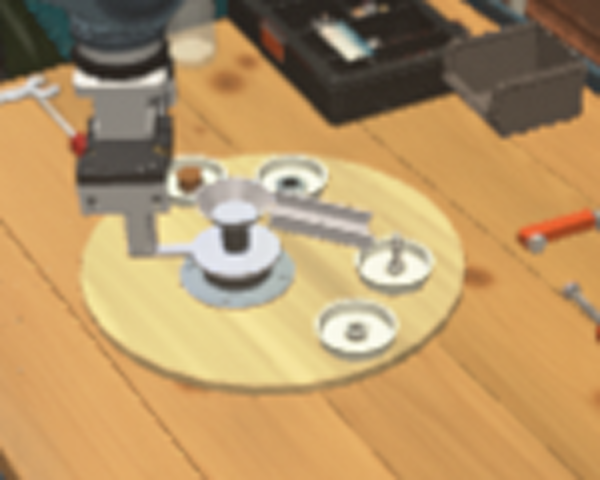

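```bash
cat > ov.py <<'E'
import sys
from h import *
n=sys.argv[1]; hs=[float(v) for v in sys.argv[2:]]
o=np.array([.5362,.089]); S=8
for k,(v0,v1,u0,u1) in dict(side=(210,260,240,340),scene=(165,215,225,310)).items():
    c=dict(np.load(f"{k}{n}.npz")); im=cv2.resize(c["frame"][v0:v1,u0:u1,::-1],None,fx=S,fy=S,interpolation=2).copy()
    def pr(P): return ((proj(c,P)-[u0,v0]+.5)*S-.5)
    for h,col in zip(hs,((0,0,255),(0,200,0),(255,0,0))):
        d=np.array([np.cos(h),np.sin(h)]); e=np.array([-d[1],d[0]])
        L=pr([[*(o+.113*d+w*e),.047] for w in(-.018,0,.018)])
        cv2.polylines(im,[np.round(L).astype(int)],False,col,1)
        for p in pr([[*(o+.135*d),.045]]): cv2.drawMarker(im,tuple(int(v) for v in p),col,0,8,1)
    for z in (.0245,):
      t=-.531; q=o+.135*np.array([np.cos(t),np.sin(t)]); a=np.linspace(0,6.283,60)
      cv2.polylines(im,[np.round(pr(np.c_[q[0]+.034*np.cos(a),q[1]+.034*np.sin(a),a*0+z])).astype(int)],True,(255,0,255),1)
    cv2.imwrite(f"pics/ov_{k}{n}.png",im)
E
python3 ov.py 4 -.469
```

```text
(no output)
```

View pics/ov_side4.png

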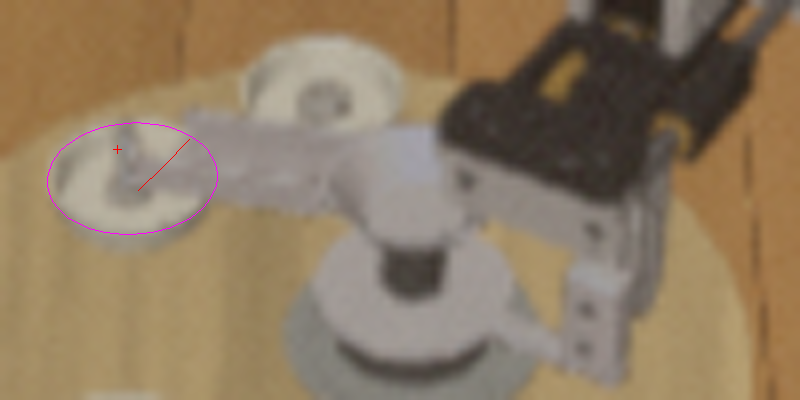

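View pics/ov_scene4.png

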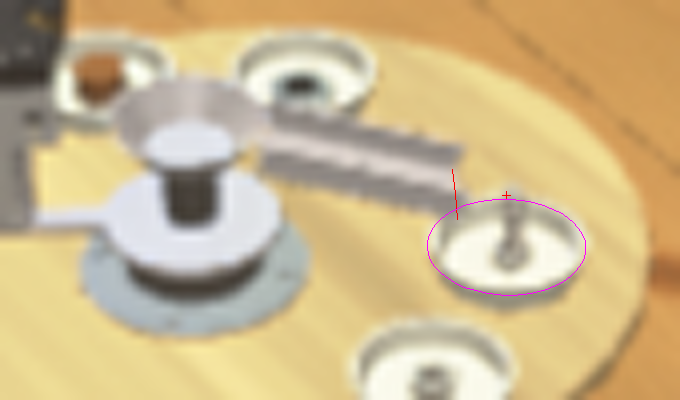

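```bash
cat > head.py <<'E'
import sys
from h import *
n=sys.argv[1]; h0=float(sys.argv[2]); o=np.array([.5362,.089])
for k in("side","scene"):
    c=dict(np.load(f"{k}{n}.npz")); P=cloud(c); q=P[...,:2]-o
    r=np.hypot(q[...,0],q[...,1]); a=np.arctan2(q[...,1],q[...,0])
    m=(P[...,2]>.042)&(P[...,2]<.09)&(r>.05)&(r<.125)&(abs(a-h0)<.5)
    x=q[m]; d=np.array([np.cos(h0),np.sin(h0)]); e=np.array([-d[1],d[0]])
    al=x@d; la=x@e; print(k,m.sum(),"al max",np.percentile(al,98))
    for lo in np.arange(.045,.12,.01):
        w=la[(al>lo)&(al<lo+.01)]
        if len(w)>4: print("  al %.3f n %d mid %.4f range %.4f %.4f z %.3f"%(lo+.005,len(w),(w.max()+w.min())/2,w.min(),w.max(),np.median(P[m][(al>lo)&(al<lo+.01),2])))
E
python3 head.py 4 -.469
```

```text
side 199 al max 0.11352739987577776
  al 0.050 n 20 mid 0.0009 range -0.0178 0.0195 z 0.069
  al 0.060 n 33 mid 0.0024 range -0.0178 0.0226 z 0.069
  al 0.070 n 31 mid 0.0027 range -0.0179 0.0233 z 0.065
  al 0.080 n 26 mid -0.0000 range -0.0193 0.0192 z 0.061
  al 0.090 n 30 mid 0.0006 range -0.0180 0.0192 z 0.058
  al 0.100 n 34 mid 0.0005 range -0.0200 0.0209 z 0.058
  al 0.110 n 23 mid 0.0010 range -0.0183 0.0203 z 0.053
scene 205 al max 0.11554311183032592
  al 0.050 n 28 mid -0.0035 range -0.0247 0.0177 z 0.074
  al 0.060 n 29 mid -0.0044 range -0.0242 0.0153 z 0.072
  al 0.070 n 30 mid -0.0033 range -0.0242 0.0175 z 0.068
  al 0.080 n 29 mid -0.0026 range -0.0221 0.0170 z 0.064
  al 0.090 n 28 mid -0.0013 range -0.0217 0.0190 z 0.060
  al 0.100 n 28 mid -0.0056 range -0.0275 0.0163 z 0.060
  al 0.110 n 28 mid -0.0027 range -0.0232 0.0178 z 0.056
  al 0.120 n 5 mid -0.0032 range -0.0222 0.0158 z 0.058
```

```bash
python3 -m crank '-1 0.4 1.6 0 1.2;-1 0.4 1.6 0 1.2;-1 0.4 1.6 0 1.2;-1 0 0 0 0;-1 0 0 0 0'
python3 rel.py .477 .027 .147; python3 look.py 5; python3 head.py 5 -.531
```

```text
clock: 5.15
tool_pos: [0.4575, 0.1114, 0.1466]
tool_rot: [3.141, -0.0, 2.608]
contact_force: [-0.2, -0.9, 0.1]
opening: 0.003
t 5.15 pos [0.4575 0.1114 0.1466] rot [ 3.141 -0.     2.608] F [-0.18 -0.9   0.12] open 0.0029772674572485355 j [-0.    0.04  2.11  0.    1.   -1.04]
tool-axes mm to goal [-59.7 -62.8  -0.4] ydir 1.0376022353783492
side 190 al max 0.11419432917430986
  al 0.050 n 26 mid 0.0007 range -0.0181 0.0194 z 0.071
  al 0.060 n 25 mid 0.0015 range -0.0186 0.0215 z 0.069
  al 0.070 n 30 mid 0.0021 range -0.0168 0.0211 z 0.065
  al 0.080 n 29 mid 0.0021 range -0.0164 0.0207 z 0.063
  al 0.090 n 31 mid 0.0003 range -0.0198 0.0204 z 0.061
  al 0.100 n 27 mid 0.0016 range -0.0161 0.0193 z 0.055
  al 0.110 n 21 mid 0.0008 range -0.0180 0.0197 z 0.054
scene 206 al max 0.11476083102513865
  al 0.050 n 24 mid -0.0018 range -0.0210 0.0175 z 0.074
  al 0.060 n 29 mid -0.0021 range -0.0221 0.0179 z 0.069
  al 0.070 n 28 mid -0.0019 range -0.0217 0.0179 z 0.069
  al 0.080 n 31 mid -0.0019 range -0.0231 0.0192 z 0.064
  al 0.090 n 30 mid -0.0034 range -0.0246 0.0177 z 0.061
  al 0.100 n 30 mid -0.0036 range -0.0262 0.0189 z 0.058
  al 0.110 n 30 mid -0.0019 range -0.0222 0.0184 z 0.055
```

```bash
python3 -m crank '-1 0 -5 0 0;-1 0 -10 0 0;-1 0 -10 0 0;-1 0 0 -25 0;-1 0 0 -40 0;-1 0 0 -40 0;-1 0 0 -40 0;-1 10 -30 -20 0;-1 10 -30 -10 0;-1 10 -30 0 0;-1 0 -30 0 0;-1 0 0 0 0'
python3 rel.py .477 .027 .147; python3 look.py 6; python3 head.py 6 -.531; python3 ov.py 6 -.531
python3 - <<'E'
from workcell import *
from h import *
s=sense(); c=camera("wrist"); im=c["frame"][:,:,::-1].copy()
np.savez("w6.npz",**c,tool_pos=s["tool_pos"],tool_rot=s["tool_rot"])
cv2.imwrite("pics/w6.png",im)
E
```

```text
clock: 6.25
tool_pos: [0.3558, -0.0012, 0.3215]
tool_rot: [-3.141, 0.002, 2.603]
contact_force: [0.3, 0.3, 0.3]
opening: 0.002
t 6.25 pos [ 0.3558 -0.0012  0.3215] rot [-3.141e+00  2.000e-03  2.603e+00] F [0.27 0.35 0.29] open 0.0024144365499797504 j [-0.32 -0.56  2.23 -0.    1.46 -1.36]
tool-axes mm to goal [-89.2  86.5 174.6] ydir 1.0318305940523478
side 194 al max 0.11311237070803028
  al 0.050 n 26 mid 0.0022 range -0.0172 0.0216 z 0.072
  al 0.060 n 28 mid 0.0014 range -0.0184 0.0213 z 0.070
  al 0.070 n 28 mid 0.0024 range -0.0158 0.0207 z 0.066
  al 0.080 n 31 mid 0.0019 range -0.0174 0.0212 z 0.063
  al 0.090 n 30 mid 0.0016 range -0.0167 0.0199 z 0.058
  al 0.100 n 26 mid 0.0005 range -0.0179 0.0188 z 0.058
  al 0.110 n 22 mid 0.0007 range -0.0179 0.0193 z 0.053
scene 208 al max 0.11478944685127794
  al 0.050 n 24 mid -0.0018 range -0.0223 0.0187 z 0.074
  al 0.060 n 29 mid -0.0019 range -0.0213 0.0175 z 0.069
  al 0.070 n 30 mid -0.0032 range -0.0250 0.0187 z 0.068
  al 0.080 n 31 mid -0.0032 range -0.0229 0.0164 z 0.064
  al 0.090 n 31 mid -0.0038 range -0.0256 0.0179 z 0.061
  al 0.100 n 30 mid -0.0033 range -0.0231 0.0166 z 0.057
  al 0.110 n 30 mid -0.0036 range -0.0228 0.0156 z 0.054
```

View pics/w6.png

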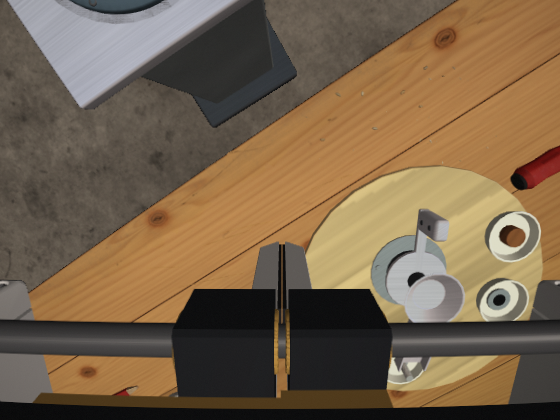

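View pics/ov_side6.png

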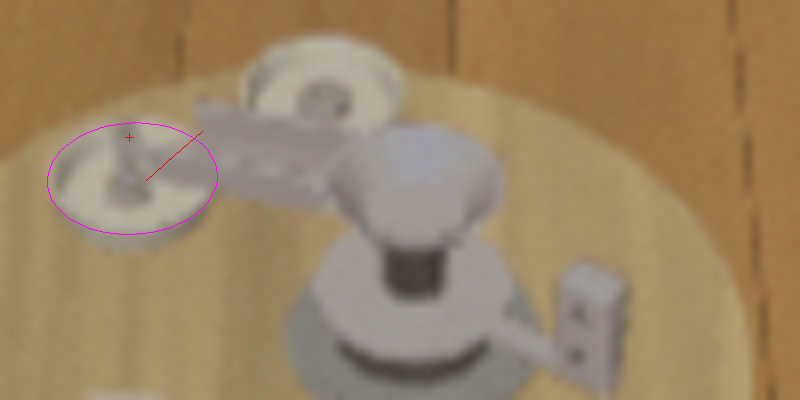

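View pics/ov_scene6.png

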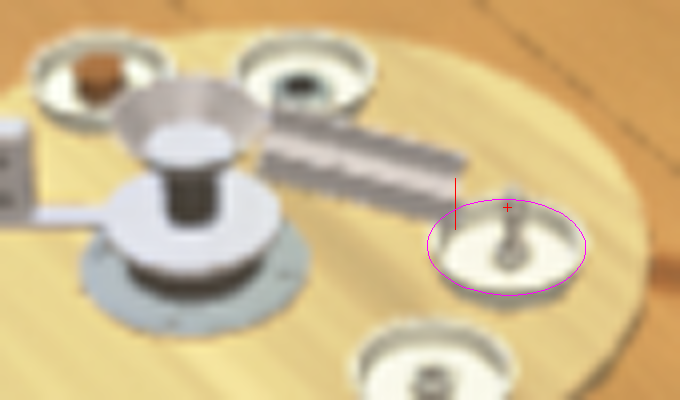

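Run:
```python
from h import *
c=dict(np.load("w6.npz")); cv2.imwrite("pics/w6z.png",cv2.resize(c["frame"][195:345,365:545,::-1],None,fx=4,fy=4,interpolation=2))
c=dict(np.load("side6.npz")); cv2.imwrite("pics/s6z.png",cv2.resize(c["frame"][210:290,235:335,::-1],None,fx=7,fy=7,interpolation=2))
```

```text
(no output)
```

View pics/w6z.png

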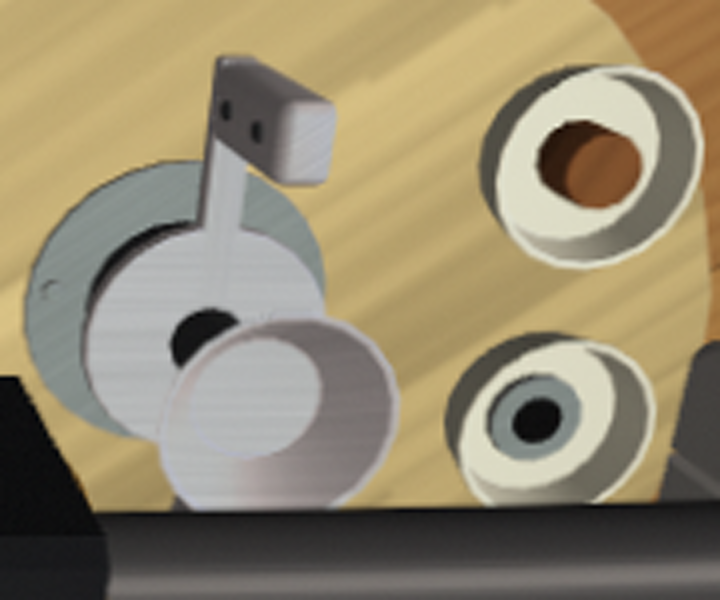

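View pics/s6z.png

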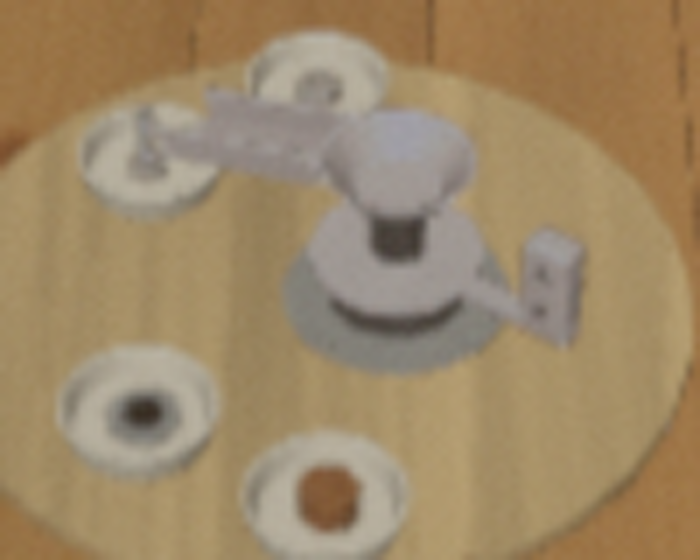

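The wrist view has the spout and bolt dish hidden behind the gripper. I'll fly high over the sorter so the wrist camera gets all of it.

```bash
python3 -m crank '-1 0 0 -20 0;-1 -25 27 -5 0;-1 -25 27 -5 0;-1 -25 27 -5 0;-1 -25 27 -5 0;-1 -25 27 0 0;-1 -25 27 0 0;-1 -25 27 0 0;-1 0 0 0 0;-1 0 0 0 0;-1 0 0 0 0'
python3 - <<'E'
from workcell import *
from h import *
s=sense(); c=camera("wrist"); im=c["frame"][:,:,::-1].copy()
np.savez("w7.npz",**c,tool_pos=s["tool_pos"],tool_rot=s["tool_rot"])
cv2.imwrite("pics/w7.png",im); print(s["qvel"].round(3))
E
```

```text
clock: 7.32
tool_pos: [0.6045, 0.0765, 0.3606]
tool_rot: [-3.141, -0.002, 2.61]
contact_force: [1.3, -0.3, -0.1]
opening: 0.006
[-0.012 -0.047  0.021 -0.002 -0.003 -0.001]
```

View pics/w7.png

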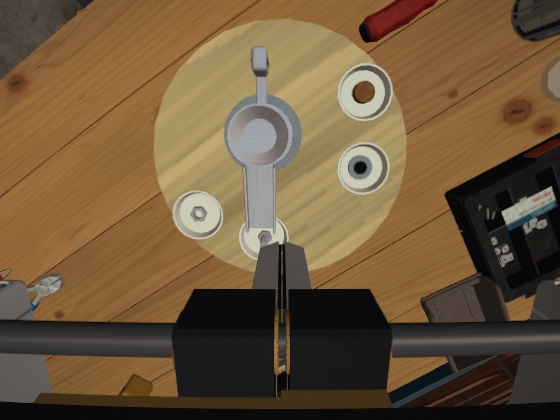

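Run:
```python
from h import *
c=dict(np.load("w7.npz")); cv2.imwrite("pics/w7z.png",cv2.resize(c["frame"][40:270,165:395,::-1],None,fx=2.6,fy=2.6,interpolation=2))
cv2.imwrite("pics/w7y.png",cv2.resize(c["frame"][190:270,170:300,::-1],None,fx=6,fy=6,interpolation=2))
```

```text
(no output)
```

View pics/w7z.png

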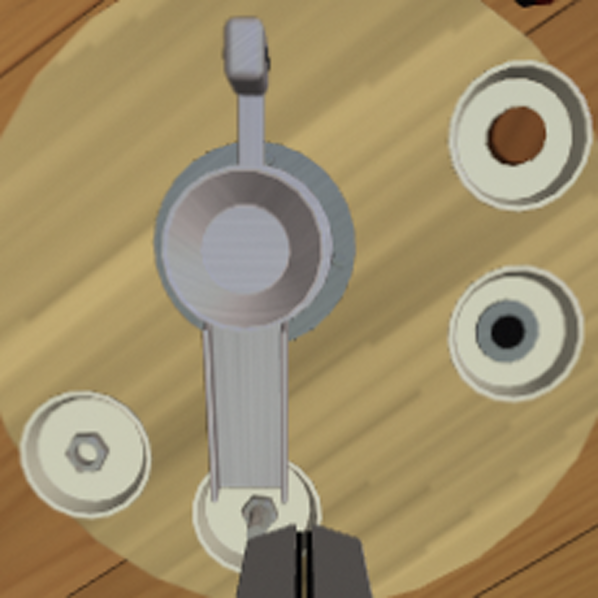

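View pics/w7y.png

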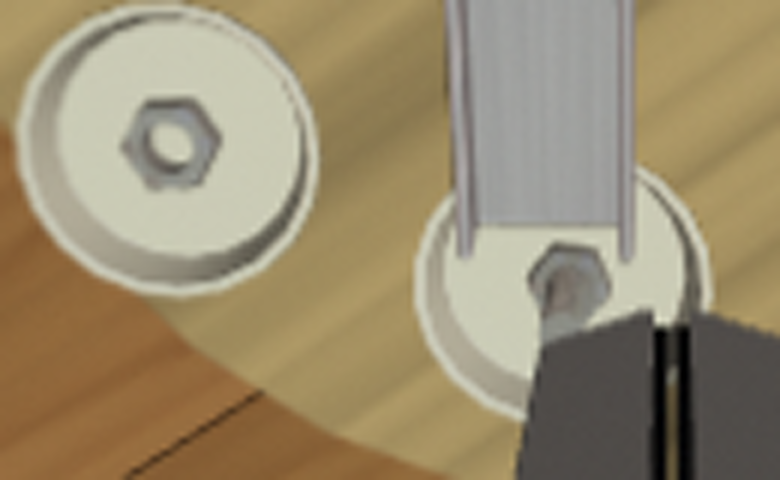

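Run:
```python
from h import *
from scipy.optimize import least_squares
c=dict(np.load("w7.npz")); s=dict(tool_pos=c["tool_pos"],tool_rot=c["tool_rot"])
A=lambda L:(np.array(L,float)+.5)/2.6-.5+[165,40]
B=lambda L:(np.array(L,float)+.5)/6-.5+[170,190]
dish=np.r_[A([(520.5,136),(516,334)]),B([(563,297),(168,150)])]
an=np.radians([76,36,-36,-76]); M=.135*np.c_[np.cos(an),np.sin(an)]
for z in(.0245,.028):
    p=onz(c,dish,z,s)[:,:2]
    def res(q):
        cc,ss=np.cos(q[2]),np.sin(q[2]); return (M@np.array([[cc,ss],[-ss,cc]])+q[:2]-p).ravel()
    r=least_squares(res,[.55,.1,0.1]); print(z,r.x,"target",r.x[2]-np.radians(36),np.round(r.fun*1000,1))
    o=r.x[:2]
    hop=onz(c,A([(247.5,247)]),.090,s)[0,:2]; print("hopper",hop)
    tab=onz(c,A([(246,48)]),.085,s)[0,:2]
    lip=onz(c,B([(546,227)]),.047,s)[0,:2]; w=onz(c,B([(465,257),(627,260)]),.055,s)[:,:2]; 
    for oo in(o,hop):
        g=lambda v:np.arctan2(v[1],v[0])
        print(" tab",np.hypot(*(oo-tab)),g(oo-tab)," lip",np.hypot(*(lip-oo)),g(lip-oo)," walls",np.hypot(*(w[0]-w[1])),g(w.mean(0)-oo),"tab->lip",g(lip-tab))
```

```text
0.0245 [0.53503925 0.0900389  0.09711131] target -0.5312072220903064 [ 0.7 -1.3  0.1 -0.9 -1.8  1.6  1.   0.6]
hopper [0.53393031 0.09236385]
 tab 0.07850031383784022 -0.5530995678271222  lip 0.11377749932963266 -0.5530044105510605  walls 0.03380801516301387 -0.5486060591272238 tab->lip -0.5530432599425245
 tab 0.07634812062815373 -0.5348172172331421  lip 0.11595072218029742 -0.5650438791692675  walls 0.03380801516301387 -0.5602876404708801 tab->lip -0.5530432599425245
0.028 [0.53448162 0.09020097 0.09711133] target -0.5312071964090985 [ 0.3 -0.2  0.3 -0.2 -1.4  1.   0.8 -0.5]
hopper [0.53393031 0.09236385]
 tab 0.07794083846322879 -0.5550886796159062  lip 0.11433724867770588 -0.5516489491060438  walls 0.03380801516301387 -0.5473212796700406 tab->lip -0.5530432599425245
 tab 0.07634812062815373 -0.5348172172331421  lip 0.11595072218029742 -0.5650438791692675  walls 0.03380801516301387 -0.5602876404708801 tab->lip -0.5530432599425245
```

The wrist view suggests the chute is about 0.02 rad past the middle. I'll take one more look with the bolt dish unobstructed before deciding.

```bash
python3 -m crank '-1 -15 -5 0 0;-1 -20 -5 0 0;-1 0 0 0 0;-1 0 0 0 0;-1 0 0 0 0;-1 0 0 0 0'
python3 - <<'E'
from workcell import *
from h import *
s=sense(); c=camera("wrist")
np.savez("w8.npz",**c,tool_pos=s["tool_pos"],tool_rot=s["tool_rot"]); print(s["qvel"].round(3))
cv2.imwrite("pics/w8z.png",cv2.resize(c["frame"][0:250,150:400,::-1],None,fx=2.4,fy=2.4,interpolation=2))
cv2.imwrite("pics/w8a.png",cv2.resize(c["frame"][150:250,170:300,::-1],None,fx=6,fy=6,interpolation=2))
cv2.imwrite("pics/w8b.png",cv2.resize(c["frame"][5:105,210:310,::-1],None,fx=6,fy=6,interpolation=2))
cv2.imwrite("pics/w8c.png",cv2.resize(c["frame"][60:160,205:305,::-1],None,fx=6,fy=6,interpolation=2))
E
```

```text
clock: 7.87
tool_pos: [0.6293, 0.0492, 0.362]
tool_rot: [3.141, 0.0, 2.608]
contact_force: [-0.3, 0.3, -0.8]
opening: 0.003
[ 0.006  0.001 -0.001 -0.    -0.002 -0.001]
```

View pics/w8z.png

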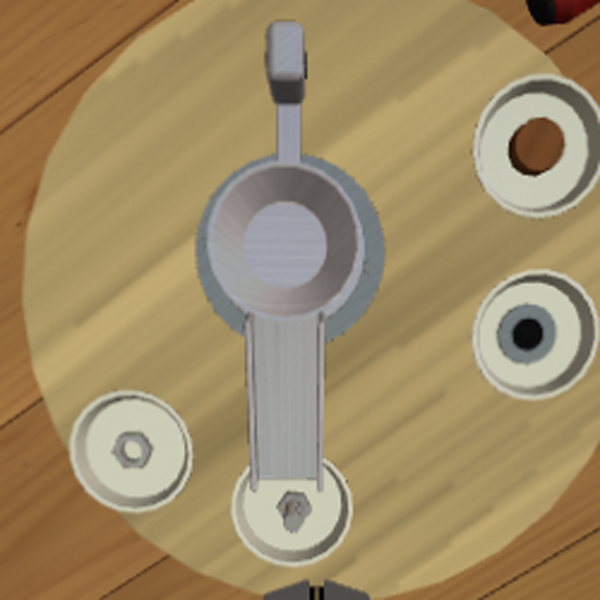

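View pics/w8a.png

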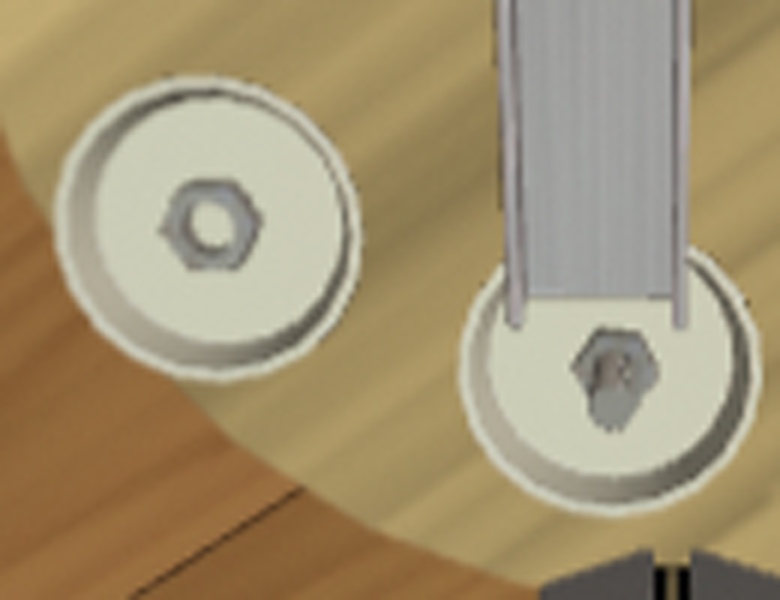

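View pics/w8b.png

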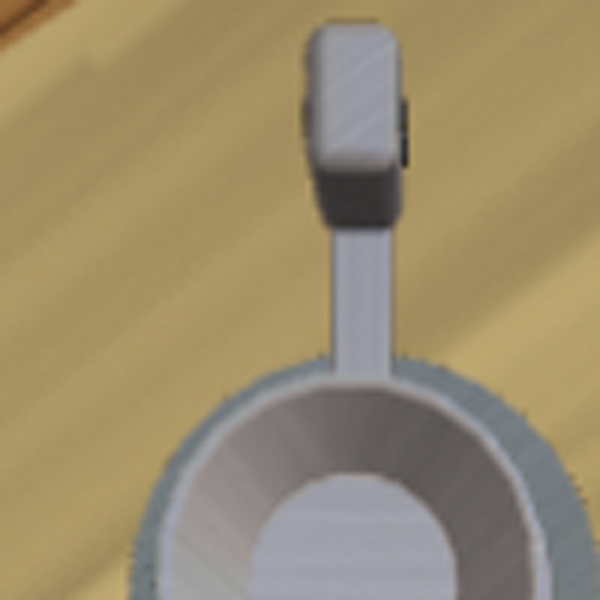

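Run:
```python
from h import *
from scipy.optimize import least_squares
c=dict(np.load("w8.npz")); s=dict(tool_pos=c["tool_pos"],tool_rot=c["tool_rot"])
Z=lambda L,k,o:(np.array(L,float)+.5)/k-.5+np.array(o)
dish=np.r_[Z([(535,335.5)],2.4,(150,0)),Z([(610,363),(207.5,228)],6,(170,150))]
an=np.radians([36,-36,-76]); M=.135*np.c_[np.cos(an),np.sin(an)]
g=lambda v:np.arctan2(v[1],v[0])
for z in(.0245,.028):
    p=onz(c,dish,z,s)[:,:2]
    def res(q):
        cc,ss=np.cos(q[2]),np.sin(q[2]); return (M@np.array([[cc,ss],[-ss,cc]])+q[:2]-p).ravel()
    r=least_squares(res,[.55,.1,0.1]); o=r.x[:2]
    print(z,r.x,"target",r.x[2]-np.radians(36),np.round(r.fun*1000,1))
    tab=onz(c,Z([(357,93)],6,(210,5)),.085,s)[0,:2]; lip=onz(c,Z([(600,296)],6,(170,150)),.047,s)[0,:2]
    print("bolt dish",p[1],"tab",tab,np.hypot(*(o-tab)),g(o-tab),"lip",np.hypot(*(lip-o)),g(lip-o),"tab->lip",g(lip-tab))
    u=(lip-tab)/np.hypot(*(lip-tab)); d=p[1]-tab; print("dish centre off chute line mm",1000*(u[0]*d[1]-u[1]*d[0]))
```

```text
0.0245 [0.53397728 0.09085501 0.09293159] target -0.5353869370376169 [-0.4 -0.3  0.5 -0.5 -0.1  0.9]
bolt dish [0.64955224 0.02252294] tab [0.46794024 0.13126524] 0.07742012713318465 -0.5491473953569775 lip 0.11410696271232673 -0.5448130352226424 tab->lip -0.5465650933414498
dish centre off chute line mm 1.4937341685545418
0.028 [0.53349536 0.09113795 0.0929317 ] target -0.5353868289527862 [-0.3  0.7  0.8 -0.8 -0.5  0.1]
bolt dish [0.6488351  0.02307815] tab [0.46794024 0.13126524] 0.07686138228038716 -0.5492801936727016 lip 0.11466574749961606 -0.5447451407588753 tab->lip -0.5465650933414498
dish centre off chute line mm 1.5953169250747246
```

The chute's line passes about 1.5 mm (0.7°) from the dish centre, which is within my measuring accuracy, so I'm leaving it there. The arm is clear at a TCP height of 0.36 m.

```bash
python3 -c "
from workcell import *
print(job_done())"
```

```text
the job is handed in; nothing more can be done
None
```

The chute's spout now points at the dish holding the hex-head bolt (the −36° dish), and the job was handed in at about 7.9 s. I pushed only the right-hand side of the tab, with the fingertips shut, turning the chute about 53° clockwise. I then backed off and lifted clear.

- **Aim:** The last and clearest wrist picture puts the chute heading at −0.547 rad and the dish at −0.535 rad. That places the chute's line about 1.5 mm, or 0.7°, from the dish centre.
- **Disagreement:** The earlier wrist picture, with the bolt dish partly hidden, gave about 0.02 rad (roughly 2.7 mm) of overshoot. The finger pose gave almost exactly on target. These differ by about as much as I could measure, so I did not nudge it back.
- **Surroundings:** In the last pictures all four samples were still in their dishes. The arm stayed well away from the screwdriver, pliers and pencil, though I did not measure their positions. Force readings stayed within about 2 N, and the gripper was clear of everything at hand-in.

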